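# Turn the sample cell to the index mark and take a reading

### The job

The sample cell standing in the well of the bench meter is turned the wrong way. Turn it about its upright axis until the orange nose on its cap points at the white mark on the black ring around the well, and leave it standing fully home in the well. Then press the meter's green button fully down, and let it come back up, to take the reading.

Things in the scene. Friction and masses are not known exactly. Their poses are not given: they have to be found in the camera images.
- meter: White bench meter, fixed, 160 x 260 mm, may stand turned. Origin: centre of its underside on the worktop; +x to its back, +y to its left, z up. Its deck is 70 mm high. Left: a round well 42 mm wide, 50 mm deep, centred at (0, 70 mm). Right: a dark display at the back (up to 86 mm high) and the green button at the front.
- cell_bar (a point): Centre of the cell's grip bar (44 long, 14 wide, 24 high; grip across the 14 mm), on the cell's axis, 105 mm above the worktop when home; x along the bar to its orange nose, z up. Loose cell, 140 g: glass 40 mm wide in the well with 1 mm play, fixed grey cap 46 mm wide; bar stands on the cap, 74 to 98 mm above the cell's underside. The bar turns the whole cell; light friction only.
- cell_nose (a point): Tip of the orange nose at one end of the grip bar (the bar's top is orange at that end too), 31 mm from the cell's axis and level with the bar's centre. The nose is 8 mm wide. Axes as for the bar.
- index_mark (a point): Centre of the white triangle, 12 mm long, on the flat black ring (fixed, 104 mm outside, 66 mm inside, 5 mm thick) lying on the deck round the well; 40 mm from the well's axis, in any direction. x points outwards from the well's axis through the mark, z up. The cell is right when its x points the same way.
- read_button_top (a point): Centre of the top of the green push button, 28 mm across, at the front right of the meter's deck, about 138 mm from the well's axis. It is pressed straight down; travel 6 mm against a spring that needs about 4 N when fully down, and it springs back up when let go.
- read_button (a joint): Travel of the green button in m: 0 up, 0.006 fully down.
Things that resemble listed ones, but are neither listed nor needed, are in the scene too. Of the things that look like the part that bears cell_bar, the middle-sized one is meant.

How it is judged:
On the way, in this order (a step that is already met when the one before it is completed fails the run):
1. the cell stands home in the well, let go, with its nose facing the white mark (angle between the x axis of cell_bar and the x axis of index_mark, either way round below 0.17 rad and horizontal distance between cell_nose and index_mark below 0.02 m and z of cell_bar in the frame of meter below 0.109 m and angle between cell_bar's own z axis and vertical below 0.09 rad and contact force between the fingers and cell below 0.1 N), for 0.2 s.
2. the green button is pressed down while the nose faces the mark (value of joint read_button above 0.0045 m and angle between the x axis of cell_bar and the x axis of index_mark, either way round below 0.17 rad and horizontal distance between cell_nose and index_mark below 0.02 m and z of cell_bar in the frame of meter below 0.109 m and angle between cell_bar's own z axis and vertical below 0.09 rad), for 0.05 s.
At the end, for the whole second after the job is handed in: The nose points at the white mark within 0.17 rad (10 degrees); the cell is upright (0.09 rad), at rest and home in the well (within 4 mm); the green button was pressed at least 4.5 mm down after the cell was turned and let go, and is up again (within 2 mm) (angle between the x axis of cell_bar and the x axis of index_mark, either way round below 0.17 rad and horizontal distance between cell_nose and index_mark below 0.02 m and z of cell_bar in the frame of meter below 0.109 m and angle between cell_bar's own z axis and vertical below 0.09 rad and value of joint read_button below 0.002 m and linear speed of cell below 0.02 m/s); the robot touches nothing.
It also fails if it takes over 61 s, if anything falls off the work surface, if the arm or the gripper's body presses on something with over 40 N, if the wrist force passes 120 N, or if a joint passes its speed limit or range.

### The arm

A 6-joint arm with a two-finger parallel gripper is mounted at the origin on a cart in front of the work surface, level with it; the furniture and walls round the work are solid. World frame = base frame: x ahead of the robot, y to its left, z up, the work surface at z = 0. Lengths are in m, angles in rad, forces in N, time in s.
With the tool pointing down it reaches from about 0.25 to 0.8 m from the base axis. Payload 3.9 kg.
Tool frame: the origin (TCP) lies at the very end of the fingers, on their centre line; the grasp point (between the pads) lies 19 mm behind it; z points along the fingers, y is the direction in which the jaws open and shut (so a half turn about z gives the same grasp; the last joint's range is limited). The gripper opens to 85 mm and grips with 20 to 120 N. Pads are 22 mm wide; open, the fingers measure 114 mm over their backs; the gripper's body (76 mm by 85 mm) begins 54 mm behind the grasp point. The pads swing forward as they close: fully open they stand 13 mm farther back than shut.
Start: joints at [-1.208, 0.26, -0.138, 1.173, 0, 1.571], TCP at [0.186, -0.491, 0.231] pointing down, gripper open.
Joint ranges: [-2.78, 2.78], [-0.83, 1.72], [-1.28, 1.37], [-1.9, 2.12], [-1.57, 1.48], [-3.14, 3.14]. Speed limits (rad/s): [2.57, 2.57, 3.14, 3.14, 3.14, 3.14].

### API

Orientations are given as a unit quaternion [x, y, z, w].
In Python, from cell import arm gives the robot as it stands.
- The arm moves only by the tool jog_arm, never from a script. Its argument "increments" is a list of rows, each an object of numbers: "dx", "dy", "dz": the shift along the tool's x, y, z in cm; "rx", "ry", "rz": the turn, a rotation vector about the tool's x, y, z in rad; "fingers": the opening, from -1 (shut) to 1 (fully open), so that 0 is half open. A call has exactly 8 rows; each row shifts and turns the pose as measured when the row begins, along the tool's axes as they then stand; what a row does not reach is not made up. A row lasts 1/8 s, in which the tool goes at most 62.5 mm and 10.7 degrees, less where a joint would pass 70% of its speed; a pose out of reach is approached as far as the arm can. A call with a gripper value outside its range is refused whole. The fingers move at their own pace and stop on an object; the grip force is fixed at half the most. Time passes only in rows, so rows that do not move let the fingers close, or fill a call up. It gives the time, the measured TCP pose, the force and the opening at its end, in the units of the state.
- arm.get_state(): the state, without advancing time (a new reading comes with each control period).
- arm.capture(name): name is "side" or "top" or "wrist"; returns a dict with "image" (400x640x3 uint8, red, green, blue), "K" (3x3 intrinsics, pixels), "k1" (the pictures are not rectified: a ray, as slopes to the right and down, at radius r is drawn at 1 + k1 r^2 times it, then the intrinsics apply), "extrinsics" (4x4, takes a point from camera to world coordinates). Camera axes: x right, y down, z forward; pixel columns grow to the right and rows downward; lengths in m; the calibration is good to about 2 mm. A picture is of the moment at which its call begins. There is no depth.
- arm.hand_in(): hands the job in, once; it reports no verdict.
The state is a dict: "time": time; "joint_positions": joint angles; "joint_velocities": joint speeds; "effort": joint torques, N m; "eef_pos": TCP position; "ee_rot": TCP orientation; "force": force on the tool from outside, world axes, zero at the start; "torque": the same for the moment, N m; "opening": finger opening in m.
Only numpy, scipy, OpenCV 4.12 (cv2) and the standard library are available. Lean on these libraries where they do the work, as an engineer would, in place of code of your own. Each camera call takes 0.05 s, during which the arm holds its last target.

## Working session

There is one attempt and no reset: what is moved stays moved. The work goes in short steps, Python scripts to look and compute and a tool call to move; the robot and the scene stay as the last step left them, time stands still between calls to the robot, and variables do not carry over. Pictures are saved under pics/ and viewed, and the job is handed in when it is done.

Besides the shell and the picture viewer there is one more tool, called after ">>>" as name([rows], argument=value, ...), one row to a line, values as JSON. jog_arm: Moves the arm, as the interface text tells. Its arguments: {"type":"object","properties":{"increments":{"type":"array","items":{"type":"object","properties":{"dx":{"type":"number"},"dy":{"type":"number"},"dz":{"type":"number"},"rx":{"type":"number"},"ry":{"type":"number"},"rz":{"type":"number"},"fingers":{"type":"number"}}}}},"required":["increments"]}

```bash
mkdir -p pics; ls; cat > h.py <<'E'
import numpy as np, cv2, pickle
from cell import arm
def cap(n,f):
    c=arm.capture(n); cv2.imwrite('pics/%s.png'%f, c['image'][:,:,::-1]); pickle.dump(c,open('pics/%s.pkl'%f,'wb')); return c
def ray(c,u,v):
    K=np.array(c['K']);k1=c['k1'];d=np.array([(u-K[0,2])/K[0,0],(v-K[1,2])/K[1,1]])
    s=d.copy()
    for _ in range(30): s=d/(1+k1*(s@s))
    E=np.array(c['extrinsics']); return E[:3,3],E[:3,:3]@np.array([s[0],s[1],1])
def atz(c,u,v,z):
    o,d=ray(c,u,v); return o+d*(z-o[2])/d[2]
def proj(c,p):
    E=np.array(c['extrinsics']);q=E[:3,:3].T@(np.array(p)-E[:3,3]);s=q[:2]/q[2];s=s*(1+c['k1']*(s@s));K=np.array(c['K'])
    return K[0,0]*s[0]+K[0,2],K[1,1]*s[1]+K[1,2]
def load(f): return pickle.load(open('pics/%s.pkl'%f,'rb'))
def crop(f,x0,x1,y0,y1,k,out):
    c=load(f); im=c['image'][y0:y1,x0:x1,::-1]; cv2.imwrite('pics/%s.png'%out,cv2.resize(im,None,fx=k,fy=k,interpolation=cv2.INTER_CUBIC))
E
python3 - <<'E'
from h import *
for n in ['top','side','wrist']:
    c=cap(n,n+'0'); print(n,c['K'],c['k1'],np.round(c['extrinsics'],3).tolist())
print(arm.get_state())
E
```

```text
pics
top [[419.30569672   0.         325.44501724]
 [  0.         419.30569672 196.83779035]
 [  0.           0.           1.        ]] -0.008837214069621702 [[-0.011, -0.991, 0.132, 0.41], [-1.0, 0.009, -0.017, 0.033], [0.016, -0.132, -0.991, 0.956], [0.0, 0.0, 0.0, 1.0]]
side [[399.78680617   0.         318.20595235]
 [  0.         399.78680617 204.20340617]
 [  0.           0.           1.        ]] -0.0667724427738501 [[0.964, 0.193, -0.183, 0.673], [0.266, -0.681, 0.682, -0.571], [0.007, -0.706, -0.708, 0.699], [0.0, 0.0, 0.0, 1.0]]
wrist [[356.84392096   0.         319.60686256]
 [  0.         356.84392096 196.74349486]
 [  0.           0.           1.        ]] -0.06024887677774696 [[0.355, -0.9, -0.252, 0.249], [-0.935, -0.343, -0.093, -0.465], [-0.003, 0.268, -0.963, 0.373], [0.0, 0.0, 0.0, 1.0]]
{'time': 0.15, 'joint_positions': array([-1.20802450e+00,  2.60546308e-01, -1.39086661e-01,  1.17267133e+00,
       -2.72454370e-06,  1.57079801e+00]), 'joint_velocities': array([-0.00184306, -0.00244995,  0.00296631,  0.00034285,  0.00048128,
       -0.0005427 ]), 'effort': array([ 1.80881880e-04, -4.06005442e+01,  2.54166037e+01,  1.26651151e-02,
        8.87297506e-05,  7.30710745e-07]), 'eef_pos': array([ 0.18612054, -0.49034731,  0.23064392]), 'ee_rot': array([ 9.83594501e-01,  1.80392045e-01, -1.37354391e-04, -7.41371283e-04]), 'force': array([-0.90617654, -0.12741628,  0.28871314]), 'torque': array([0.01133666, 0.02886608, 0.03889695]), 'opening': 0.08577919958620032}
```

View pics/top0.png

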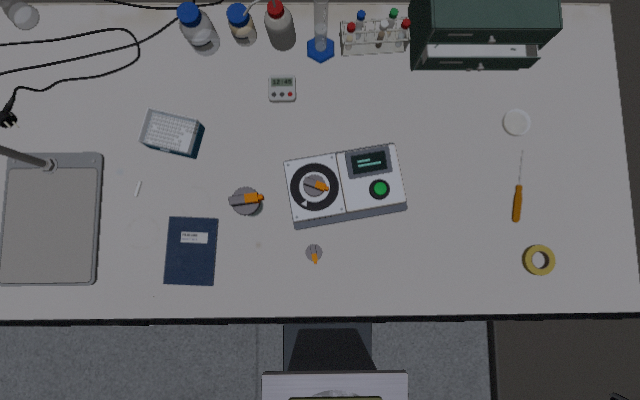

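View pics/side0.png

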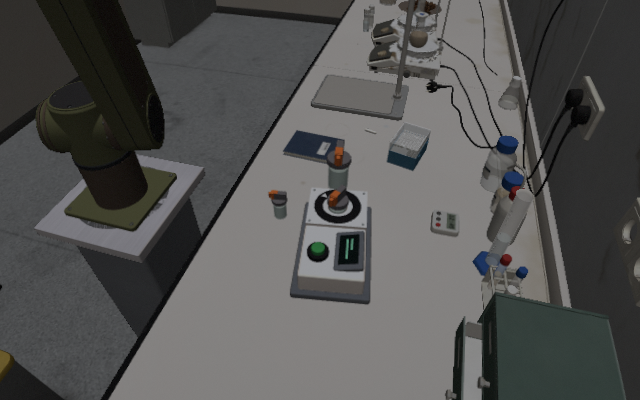

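```bash
python3 - <<'E'
from h import *
crop('top0',270,420,135,240,5,'t0c')
crop('side0',280,390,170,310,4,'s0c')
c=load('top0'); print(proj(c,[.186,-.49,.23]))
E
```

```text
(np.float64(631.3727693488864), np.float64(383.71294880659366))
```

View pics/t0c.png

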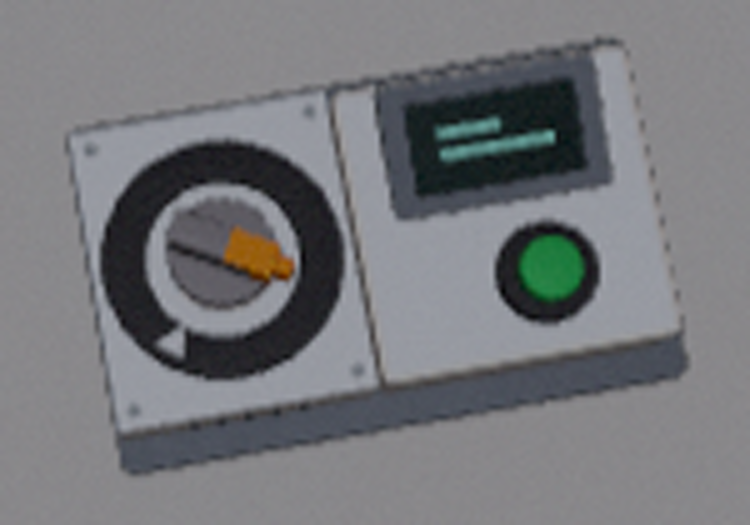

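View pics/s0c.png

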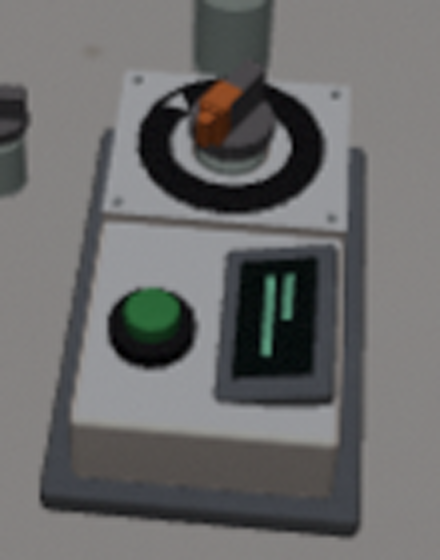

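View pics/wrist0.png

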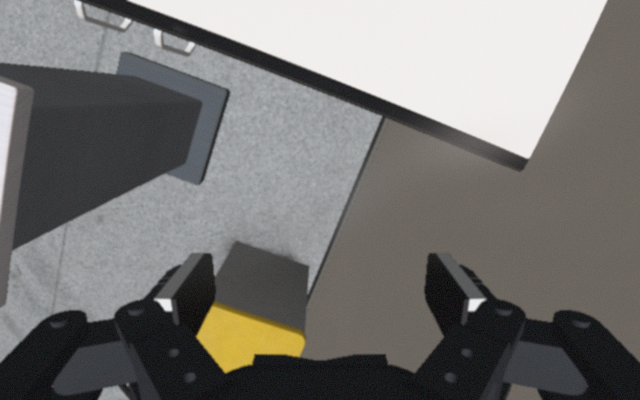

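```bash
python3 - <<'E'
from h import *
c=load('top0')
P=lambda x,y,z:atz(c,270+(x-.0)/5,135+y/5,z)
for n,a in dict(ring=(222,260,.075),mark=(173,344,.075),nose=(293,268,.105),noseTop=(228,250,.105),btn=(552,268,.085),btnring=(548,272,.075),BL=(68,132,.07),BR=(625,42,.07),FL=(120,434,.07),FR=(683,332,.07),captop=(219,252,.09)).items(): print(n,np.round(P(*a),4))
c=load('side0')
P=lambda x,y,z:atz(c,280+x/4,170+y/4,z)
print('side')
for n,a in dict(ring=(233,145,.075),mark=(177,102,.075),nose=(206,128,.105),btn=(152,306,.085),BL=(350,88,.07),FL=(127,70,.07),FR=(72,423,.07),BR=(338,440,.07)).items(): print(n,np.round(P(*a),4))
E
```

```text
ring [0.5488 0.0402 0.075 ]
mark [0.5131 0.0612 0.075 ]
nose [0.5405 0.0109 0.105 ]
noseTop [0.5482 0.0375 0.105 ]
btn [ 0.5427 -0.0987  0.085 ]
btnring [ 0.5425 -0.0985  0.075 ]
BL [0.606  0.1061 0.07  ]
BR [ 0.6441 -0.1357  0.07  ]
FL [0.4756 0.0839 0.07  ]
FR [ 0.5168 -0.1563  0.07  ]
captop [0.5499 0.0413 0.09  ]
side
ring [0.5557 0.0362 0.075 ]
mark [0.5174 0.0608 0.075 ]
nose [0.5446 0.0154 0.105 ]
btn [ 0.545  -0.0926  0.085 ]
BL [0.6088 0.1043 0.07  ]
FL [0.4814 0.0839 0.07  ]
FR [ 0.5243 -0.1594  0.07  ]
BR [ 0.6473 -0.1349  0.07  ]
```

The parts that look alike in the top view are the big cell standing free at (246,201), the small one at (314,253) and the middle one in the meter's well at (315,186). The close crop confirms the one in the well is meant. Its nose points at about -107° and the white mark is at about 148°. I'm moving above it now.

>>> jog_arm([
  {"dx": 3.3, "dy": -2.3, "fingers": 1},
  {"dx": 3.3, "dy": -2.3, "fingers": 1},
  {"dx": 3.3, "dy": -2.3, "fingers": 1},
  {"dx": 3.3, "dy": -2.3, "fingers": 1},
  {"dx": 3.3, "dy": -2.3, "fingers": 1},
  {"dx": 3.3, "dy": -2.3, "fingers": 1},
  {"dx": 3.3, "dy": -2.3, "fingers": 1},
  {"dx": 3.3, "dy": -2.3, "fingers": 1},
])

```text
schema error: expected keys dx, dy, dz, rx, ry, rz, fingers
```

>>> jog_arm([
  {"dx": 3.3, "dy": -2.3, "dz": 0, "rx": 0, "ry": 0, "rz": 0, "fingers": 1},
  {"dx": 3.3, "dy": -2.3, "dz": 0, "rx": 0, "ry": 0, "rz": 0, "fingers": 1},
  {"dx": 3.3, "dy": -2.3, "dz": 0, "rx": 0, "ry": 0, "rz": 0, "fingers": 1},
  {"dx": 3.3, "dy": -2.3, "dz": 0, "rx": 0, "ry": 0, "rz": 0, "fingers": 1},
  {"dx": 3.3, "dy": -2.3, "dz": 0, "rx": 0, "ry": 0, "rz": 0, "fingers": 1},
  {"dx": 3.3, "dy": -2.3, "dz": 0, "rx": 0, "ry": 0, "rz": 0, "fingers": 1},
  {"dx": 3.3, "dy": -2.3, "dz": 0, "rx": 0, "ry": 0, "rz": 0, "fingers": 1},
  {"dx": 3.3, "dy": -2.3, "dz": 0, "rx": 0, "ry": 0, "rz": 0, "fingers": 1},
])

```text
time: 1.15
eef_pos: [0.3713, -0.2185, 0.2287]
ee_rot: [0.984, 0.177, -0.001, -0.002]
force: [0.3, 0.4, -0.2]
opening: 0.0856
```

>>> jog_arm([
  {"dx": 3.25, "dy": -2.25, "dz": 0, "rx": 0, "ry": 0, "rz": 0, "fingers": 1},
  {"dx": 3.25, "dy": -2.25, "dz": 0, "rx": 0, "ry": 0, "rz": 0, "fingers": 1},
  {"dx": 3.25, "dy": -2.25, "dz": 0, "rx": 0, "ry": 0, "rz": 0, "fingers": 1},
  {"dx": 3.25, "dy": -2.25, "dz": 0, "rx": 0, "ry": 0, "rz": 0, "fingers": 1},
  {"dx": 3.25, "dy": -2.25, "dz": 0, "rx": 0, "ry": 0, "rz": 0, "fingers": 1},
  {"dx": 3.25, "dy": -2.25, "dz": 0, "rx": 0, "ry": 0, "rz": 0, "fingers": 1},
  {"dx": 3.25, "dy": -2.25, "dz": 0, "rx": 0, "ry": 0, "rz": 0, "fingers": 1},
  {"dx": 3.25, "dy": -2.25, "dz": 0, "rx": 0, "ry": 0, "rz": 0, "fingers": 1},
])

```text
time: 2.15
eef_pos: [0.5556, 0.0508, 0.2271]
ee_rot: [0.984, 0.178, -0.002, -0.002]
force: [0.7, -0.4, -0.1]
opening: 0.0855
```

>>> jog_arm([
  {"dx": 0, "dy": 0, "dz": 0, "rx": 0, "ry": 0, "rz": -0.18, "fingers": 1},
  {"dx": 0, "dy": 0, "dz": 0, "rx": 0, "ry": 0, "rz": -0.18, "fingers": 1},
  {"dx": 0, "dy": 0, "dz": 0, "rx": 0, "ry": 0, "rz": -0.18, "fingers": 1},
  {"dx": 0, "dy": 0, "dz": 0, "rx": 0, "ry": 0, "rz": -0.18, "fingers": 1},
  {"dx": 0, "dy": 0, "dz": 0, "rx": 0, "ry": 0, "rz": -0.18, "fingers": 1},
  {"dx": 0, "dy": 0, "dz": 0, "rx": 0, "ry": 0, "rz": -0.18, "fingers": 1},
  {"dx": 0, "dy": 0, "dz": 0, "rx": 0, "ry": 0, "rz": -0.18, "fingers": 1},
  {"dx": 0, "dy": 0, "dz": 0, "rx": 0, "ry": 0, "rz": -0.18, "fingers": 1},
])

```text
time: 3.15
eef_pos: [0.5553, 0.0542, 0.2228]
ee_rot: [0.602, 0.799, -0.003, -0.006]
force: [0.4, -0.3, -0.7]
opening: 0.0852
```

>>> jog_arm([
  {"dx": 0, "dy": 0, "dz": 0, "rx": 0, "ry": 0, "rz": -0.18, "fingers": 1},
  {"dx": 0, "dy": 0, "dz": 0, "rx": 0, "ry": 0, "rz": -0.18, "fingers": 1},
  {"dx": 0, "dy": 0, "dz": 0, "rx": 0, "ry": 0, "rz": -0.18, "fingers": 1},
  {"dx": 0, "dy": 0, "dz": 0, "rx": 0, "ry": 0, "rz": -0.18, "fingers": 1},
  {"dx": 0, "dy": 0, "dz": 0, "rx": 0, "ry": 0, "rz": -0.18, "fingers": 1},
  {"dx": 0, "dy": 0, "dz": 0, "rx": 0, "ry": 0, "rz": -0.18, "fingers": 1},
  {"dx": 0, "dy": 0, "dz": 0, "rx": 0, "ry": 0, "rz": -0.18, "fingers": 1},
  {"dx": 0, "dy": 0, "dz": 0, "rx": 0, "ry": 0, "rz": -0.18, "fingers": 1},
])

```text
time: 4.15
eef_pos: [0.5529, 0.054, 0.2194]
ee_rot: [-0.098, 0.995, 0.002, -0.01]
force: [-0.7, -0.2, 0.0]
opening: 0.0851
```

```bash
cat >> h.py <<'E'
def pose():
    from scipy.spatial.transform import Rotation as R
    s=arm.get_state();M=R.from_quat(s['ee_rot']).as_matrix()
    print('t %.2f'%s['time'],'p',np.round(s['eef_pos'],4),'yaw_y',np.round(np.degrees(np.arctan2(M[1,1],M[0,1])),2),'z',np.round(M[:,2],3),'j',np.round(s['joint_positions'],3),'F',np.round(s['force'],1),'T',np.round(s['torque'],2),'op %.4f'%s['opening'])
    return s,M
def go(target,yaw=None):
    s,M=pose(); d=M.T@(np.array(target)-s['eef_pos'])*100; print('tool cm',np.round(d,2))
    # rotation vector to vertical-down with given tool-y yaw (deg)
    from scipy.spatial.transform import Rotation as R
    y=np.radians(yaw) if yaw is not None else np.arctan2(M[1,1],M[0,1])
    Y=np.array([np.cos(y),np.sin(y),0]);Z=np.array([0,0,-1.]);X=np.cross(Y,Z)
    print('rotvec',np.round(R.from_matrix(M.T@np.stack([X,Y,Z],1)).as_rotvec(),4))
E
python3 -c "
from h import *
go([.551,.0385,.23],163)
c=cap('wrist','w1')"
```

```text
t 4.15 p [0.5529 0.054  0.2194] yaw_y 101.3 z [-0.02   0.002 -1.   ] j [ 0.095  0.332 -0.066  1.192  0.004 -0.102] F [-0.7 -0.2  0. ] T [0.02 0.02 0.02] op 0.0851
tool cm [ 0.51 -1.47 -1.06]
rotvec [ 0.0154 -0.0142 -1.0768]
```

View pics/w1.png

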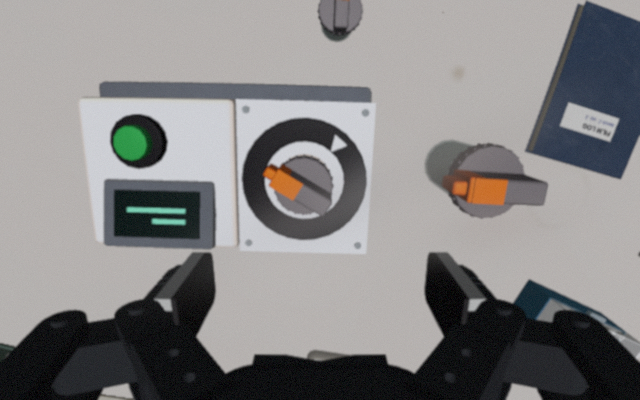

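```bash
python3 -c "
from h import *
crop('w1',230,380,95,260,5,'w1c'); crop('w1',90,190,100,180,5,'w1b')"; python3 -c "
import cv2;im=cv2.imread('pics/w1c.png');print(im.shape); cv2.imwrite('pics/w1c.png',im[:600]) if 0 else cv2.imwrite('pics/w1c.png',cv2.resize(im,None,fx=.72,fy=.72,interpolation=cv2.INTER_AREA))"
```

```text
(825, 750, 3)
```

View pics/w1c.png

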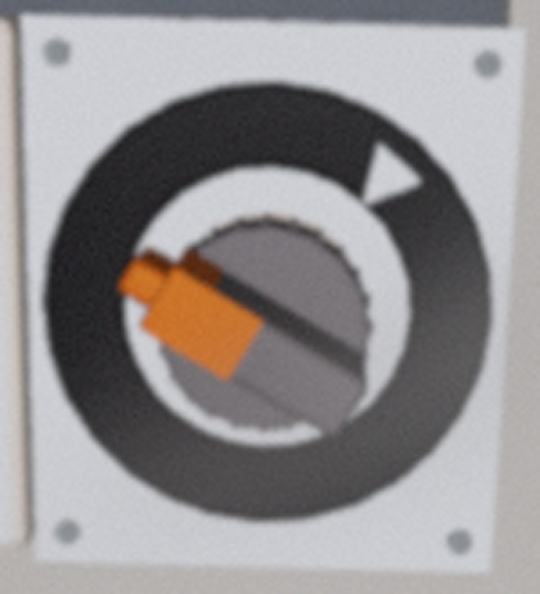

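View pics/w1b.png

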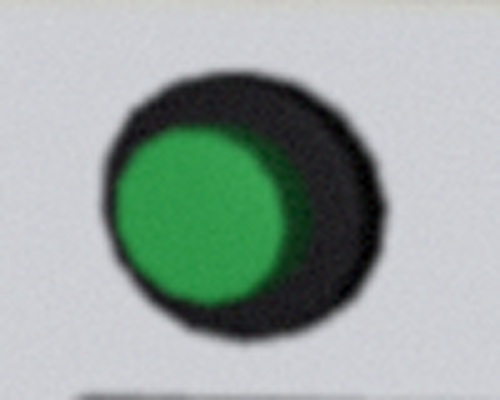

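```bash
python3 - <<'E'
from h import *
c=load('w1')
P=lambda x,y,z:atz(c,230+x/3.6,95+y/3.6,z)
r=P(268,302,.075);ri=P(267,306,.07);m=P(383.5,183.5,.075);ap=P(366,205,.075);ba=P(401,162,.075)
print('ring',r,ri,'mark',m,np.degrees(np.arctan2(*(m-r)[1::-1])),np.linalg.norm(m-r),np.degrees(np.arctan2(*(ba-ap)[1::-1])))
a=P(185,265,.117);b=P(143,325,.117);d=P(330,433,.117);e=P(365,378,.117)
n=(a+b)/2;f=(d+e)/2
print('bar',(a+b+d+e)/4,np.linalg.norm(n-f),np.linalg.norm(a-b),np.linalg.norm(d-e),np.degrees(np.arctan2(*(n-f)[1::-1])),np.degrees(np.arctan2(*(a-e)[1::-1])),np.degrees(np.arctan2(*(b-d)[1::-1])))
for z in (.078,.082,.086,.09): 
    q=atz(c,90+201/5,100+214/5,z); print(z,q,np.linalg.norm(q[:2]-r[:2]))
    t=load('top0'); q=atz(t,270+552/5,135+268/5,z);print('  top',q)
    t=load('side0'); q=atz(t,280+152/4,170+306/4,z);print('  side',q)
E
```

```text
ring [0.54900865 0.04255826 0.075     ] [0.55103105 0.04252805 0.07      ] mark [0.51739463 0.06285163 0.075     ] 147.30317317326117 0.0375668338487841 152.5114345327401
bar [0.55035991 0.04201377 0.117     ] 0.042374430219516264 0.014662271393068452 0.013344030220074066 -110.738312749475 -111.62187114456411 -109.87782548808188
0.078 [ 0.54640353 -0.10095196  0.078     ] 0.1435338647246959
  top [ 0.54372428 -0.09980335  0.078     ]
  side [ 0.54353609 -0.08711492  0.078     ]
0.082 [ 0.54559607 -0.09895509  0.082     ] 0.1415544947611589
  top [ 0.54311526 -0.09920045  0.082     ]
  side [ 0.544367  -0.0902333  0.082    ]
0.086 [ 0.54478861 -0.09695822  0.086     ] 0.13958029443606818
  top [ 0.54250623 -0.09859754  0.086     ]
  side [ 0.5451979  -0.09335169  0.086     ]
0.09 [ 0.54398116 -0.09496136  0.09      ] 0.1376114862434269
  top [ 0.54189721 -0.09799464  0.09      ]
  side [ 0.5460288  -0.09647008  0.09      ]
```

>>> jog_arm([
  {"dx": 0.15, "dy": -0.35, "dz": 0, "rx": 0.015, "ry": -0.014, "rz": 0, "fingers": 1},
  {"dx": 0.15, "dy": -0.35, "dz": 0, "rx": 0, "ry": 0, "rz": 0, "fingers": 1},
  {"dx": 0, "dy": -0.3, "dz": 0, "rx": 0, "ry": 0, "rz": -0.175, "fingers": 1},
  {"dx": 0, "dy": 0, "dz": 0, "rx": 0, "ry": 0, "rz": -0.175, "fingers": 1},
  {"dx": 0, "dy": 0, "dz": 0, "rx": 0, "ry": 0, "rz": -0.175, "fingers": 1},
  {"dx": 0, "dy": 0, "dz": 0, "rx": 0, "ry": 0, "rz": -0.175, "fingers": 1},
  {"dx": 0, "dy": 0, "dz": 0, "rx": 0, "ry": 0, "rz": -0.175, "fingers": 1},
  {"dx": 0, "dy": 0, "dz": 0, "rx": 0, "ry": 0, "rz": -0.16, "fingers": 1},
])

```text
time: 5.2
eef_pos: [0.5503, 0.0414, 0.2191]
ee_rot: [-0.587, 0.81, -0.004, -0.005]
force: [-0.1, -0.5, 1.0]
opening: 0.0856
```

```bash
python3 -c "
from h import *
go([.550,.041,.16],160.5)
c=cap('wrist','w2')"
```

```text
t 5.20 p [0.5503 0.0414 0.2191] yaw_y 161.85 z [-0.003 -0.012 -1.   ] j [ 0.082  0.314 -0.093  1.167 -0.012 -1.172] F [-0.1 -0.5  1. ] T [ 0.02 -0.03  0.04] op 0.0856
tool cm [-0.03  0.02  5.91]
rotvec [-0.0009 -0.0124  0.0235]
```

View pics/w2.png

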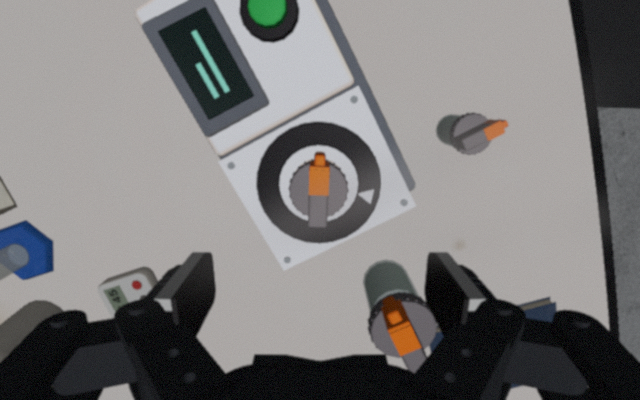

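```bash
python3 -c "
from h import *
crop('w2',250,390,115,250,4,'w2c')"
```

```text
(no output)
```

View pics/w2c.png

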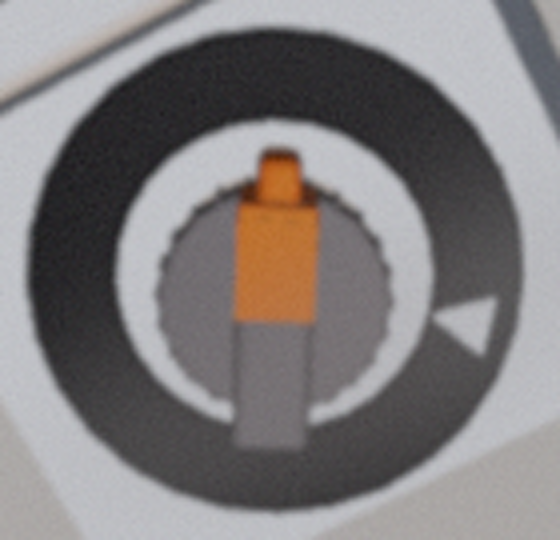

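```bash
python3 - <<'E'
from h import *
c=load('w2')
P=lambda x,y,z:atz(c,250+x/4,115+y/4,z)
an=lambda v:np.degrees(np.arctan2(v[1],v[0]))
r=P(275,268.5,.075);m=P(462,321,.075);print('ring',r,'mark',m,an(m-r),np.linalg.norm(m-r))
a,b,d,e=[P(x,y,.117) for x,y in [(236,204),(319,207),(307,449),(233,447)]]
print((a+b+d+e)/4,an((a+b-d-e)),an(a-e),an(b-d),np.linalg.norm(a-e),np.linalg.norm(a-b))
n=P(278,151,.11);print(n,an(n-r),np.linalg.norm(n-r))
E
```

```text
ring [0.55002461 0.04000163 0.075     ] mark [0.51650505 0.06272675 0.075     ] 145.86405619290923 0.04049681133105631
[0.5506808  0.04162818 0.117     ] -109.88142551356188 -109.2575965827461 -110.50686313378223 0.04473599512692191 0.014445686771410523
[0.54035117 0.01252739 0.11      ] -109.39671934311595 0.045534703745117866
```

>>> jog_arm([
  {"dx": 0, "dy": 0, "dz": 1.5, "rx": 0, "ry": -0.012, "rz": 0.025, "fingers": 1},
  {"dx": 0, "dy": 0, "dz": 1.5, "rx": 0, "ry": 0, "rz": 0, "fingers": 1},
  {"dx": 0, "dy": 0, "dz": 1.5, "rx": 0, "ry": 0, "rz": 0, "fingers": 1},
  {"dx": 0, "dy": 0, "dz": 1.5, "rx": 0, "ry": 0, "rz": 0, "fingers": 1},
  {"dx": 0, "dy": 0, "dz": 1.5, "rx": 0, "ry": 0, "rz": 0, "fingers": 1},
  {"dx": 0, "dy": 0, "dz": 1.5, "rx": 0, "ry": 0, "rz": 0, "fingers": 1},
  {"dx": 0, "dy": 0, "dz": 0, "rx": 0, "ry": 0, "rz": 0, "fingers": 1},
  {"dx": 0, "dy": 0, "dz": 0, "rx": 0, "ry": 0, "rz": 0, "fingers": 1},
])

```text
time: 6.25
eef_pos: [0.5496, 0.0403, 0.1248]
ee_rot: [-0.571, 0.821, -0.001, -0.0]
force: [0.2, 0.2, 0.2]
opening: 0.0855
```

```bash
python3 -c "
from h import *
go([.5503,.041,.098],160.3)
c=cap('wrist','w3')"
```

```text
t 6.25 p [0.5496 0.0403 0.1248] yaw_y 159.6 z [ 0.    -0.002 -1.   ] j [ 0.074  0.37  -0.268  0.933 -0.002 -1.141] F [0.2 0.2 0.2] T [ 0.   -0.    0.02] op 0.0855
tool cm [-0.09 -0.04  2.68]
rotvec [-0.0009 -0.0015 -0.0122]
```

View pics/w3.png

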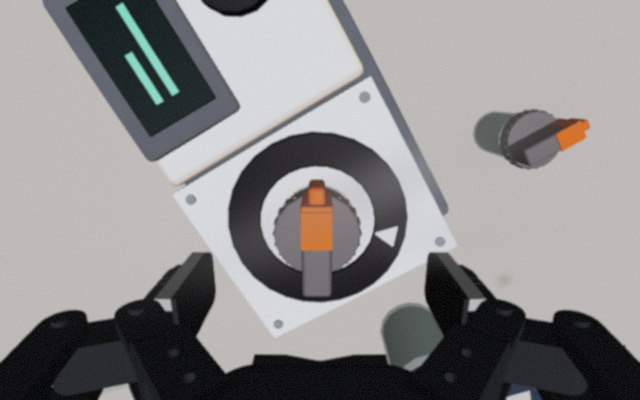

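```bash
python3 - <<'E'
from h import *
t=load('top0');a=load('w1');b=load('w2')
# orange/grey boundary-ish points: cap centre
A=[]
for c,u,v in [(t,246,201),(a,486,181),(b,402,325)]:
    o,d=ray(c,u,v); d/=np.linalg.norm(d); I=np.eye(3)-np.outer(d,d); A.append((I,I@o))
p=np.linalg.solve(sum(x for x,_ in A),sum(y for _,y in A)); print(p)
cap('top','t3'); crop('t3',220,400,100,260,4,'t3c')
E
```

```text
[0.51888253 0.18259056 0.09063242]
```

View pics/t3c.png

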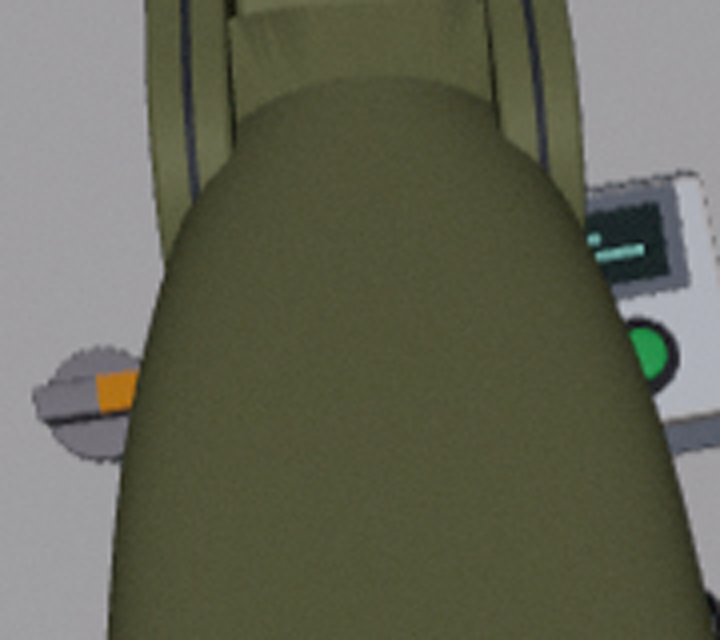

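>>> jog_arm([
  {"dx": -0.05, "dy": 0, "dz": 0.9, "rx": 0, "ry": 0, "rz": -0.012, "fingers": 1},
  {"dx": -0.04, "dy": 0, "dz": 0.9, "rx": 0, "ry": 0, "rz": 0, "fingers": 1},
  {"dx": 0, "dy": -0.04, "dz": 0.85, "rx": 0, "ry": 0, "rz": 0, "fingers": 0.3},
  {"dx": 0, "dy": 0, "dz": 0, "rx": 0, "ry": 0, "rz": 0, "fingers": 0.0},
  {"dx": 0, "dy": 0, "dz": 0, "rx": 0, "ry": 0, "rz": 0, "fingers": -0.4},
  {"dx": 0, "dy": 0, "dz": 0, "rx": 0, "ry": 0, "rz": 0, "fingers": -0.4},
  {"dx": 0, "dy": 0, "dz": 0, "rx": 0, "ry": 0, "rz": 0, "fingers": -0.4},
  {"dx": 0, "dy": 0, "dz": 0, "rx": 0, "ry": 0, "rz": 0, "fingers": -0.4},
])

```text
time: 7.35
eef_pos: [0.5514, 0.0411, 0.0978]
ee_rot: [-0.576, 0.817, -0.001, 0.001]
force: [-0.6, -0.0, 0.5]
opening: 0.0256
```

```bash
python3 -c "
from h import *
go([.5503,.041,.098],160.3)
c=cap('wrist','w4')"
```

```text
t 7.35 p [0.5514 0.0411 0.0978] yaw_y 160.33 z [ 0.003 -0.002 -1.   ] j [ 0.075  0.394 -0.307  0.866 -0.002 -1.152] F [-0.6 -0.   0.5] T [ 0.01 -0.    0.01] op 0.0256
tool cm [ 0.05  0.1  -0.02]
rotvec [-0.0033 -0.0005  0.0005]
```

View pics/w4.png

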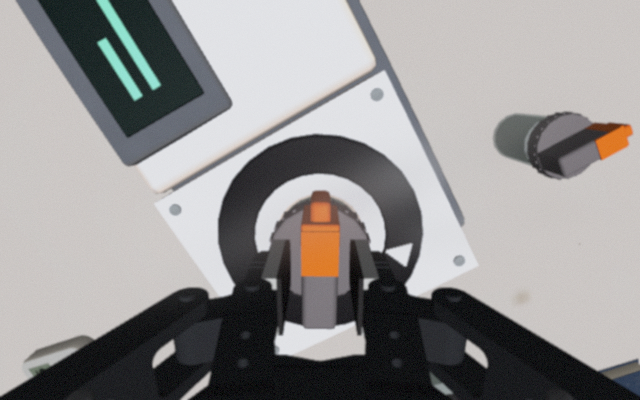

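>>> jog_arm([
  {"dx": 0, "dy": 0, "dz": 0, "rx": 0, "ry": 0, "rz": 0, "fingers": -0.55},
  {"dx": 0, "dy": 0, "dz": 0, "rx": 0, "ry": 0, "rz": 0, "fingers": -0.6},
  {"dx": 0, "dy": 0, "dz": 0, "rx": 0, "ry": 0, "rz": 0, "fingers": -0.65},
  {"dx": 0, "dy": 0, "dz": 0, "rx": 0, "ry": 0, "rz": 0, "fingers": -0.7},
  {"dx": 0, "dy": 0, "dz": 0, "rx": 0, "ry": 0, "rz": 0, "fingers": -0.75},
  {"dx": 0, "dy": 0, "dz": 0, "rx": 0, "ry": 0, "rz": 0, "fingers": -0.8},
  {"dx": 0, "dy": 0, "dz": 0, "rx": 0, "ry": 0, "rz": 0, "fingers": -0.8},
  {"dx": 0, "dy": 0, "dz": 0, "rx": 0, "ry": 0, "rz": 0, "fingers": -0.8},
])

```text
time: 8.4
eef_pos: [0.5518, 0.0412, 0.0982]
ee_rot: [-0.576, 0.817, -0.002, 0.001]
force: [-0.0, -0.3, -0.0]
opening: 0.0125
```

```bash
python3 -c "
from h import *
go([.5503,.041,.098],57.3)
c=cap('wrist','w5')"
```

```text
t 8.40 p [0.5518 0.0412 0.0982] yaw_y 160.33 z [ 0.004 -0.001 -1.   ] j [ 0.075  0.394 -0.307  0.866 -0.002 -1.152] F [-0.  -0.3 -0. ] T [ 0.03  0.04 -0.02] op 0.0125
tool cm [0.06 0.14 0.02]
rotvec [-0.003   0.0037  1.7983]
```

View pics/w5.png

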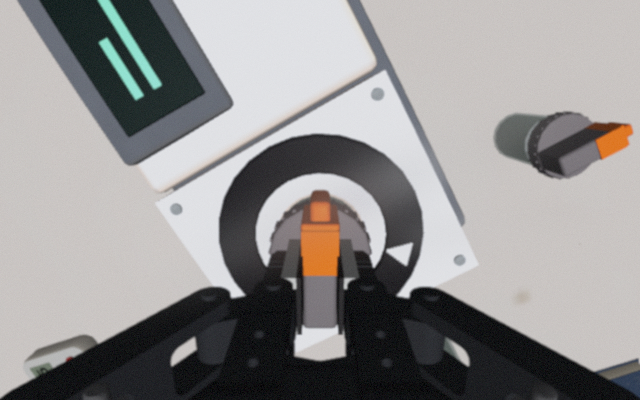

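>>> jog_arm([
  {"dx": 0, "dy": 0, "dz": 0, "rx": 0, "ry": 0, "rz": 0.06, "fingers": -1},
  {"dx": 0, "dy": 0, "dz": 0, "rx": 0, "ry": 0, "rz": 0.12, "fingers": -1},
  {"dx": 0, "dy": 0, "dz": 0, "rx": 0, "ry": 0, "rz": 0.12, "fingers": -1},
  {"dx": 0, "dy": 0, "dz": 0, "rx": 0, "ry": 0, "rz": 0.12, "fingers": -1},
  {"dx": 0, "dy": 0, "dz": 0, "rx": 0, "ry": 0, "rz": 0.12, "fingers": -1},
  {"dx": 0, "dy": 0, "dz": 0, "rx": 0, "ry": 0, "rz": 0.12, "fingers": -1},
  {"dx": 0, "dy": 0, "dz": 0, "rx": 0, "ry": 0, "rz": 0.06, "fingers": -1},
  {"dx": 0, "dy": 0, "dz": 0, "rx": 0, "ry": 0, "rz": 0, "fingers": -1},
])

```text
time: 9.45
eef_pos: [0.5507, 0.0406, 0.0982]
ee_rot: [-0.24, 0.971, -0.002, 0.001]
force: [-0.0, -0.5, 1.3]
opening: 0.0125
```

```bash
python3 -c "
from h import *
go([.5518,.0412,.098],57.3)
c=cap('wrist','w6')"
```

```text
t 9.45 p [0.5507 0.0406 0.0982] yaw_y 117.74 z [ 0.002 -0.003 -1.   ] j [ 0.075  0.393 -0.307  0.868 -0.003 -0.409] F [-0.  -0.5  1.3] T [0.07 0.03 0.07] op 0.0125
tool cm [-0.13  0.    0.02]
rotvec [-0.0026  0.0022  1.0548]
```

View pics/w6.png

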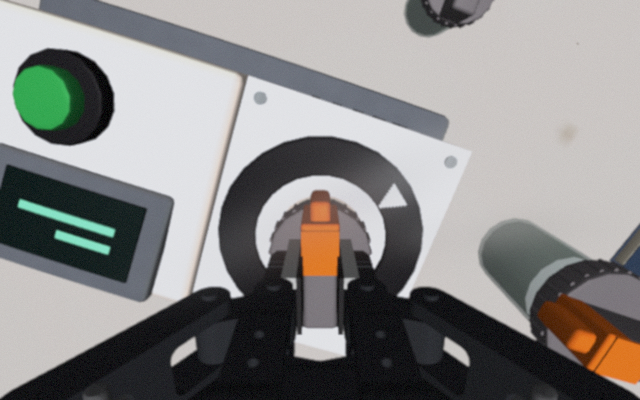

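The cell turns with the gripper and the forces stay small. The nose stays straight up in the wrist view at (320,200), and the white mark has moved to (393,197). I'll keep turning.

>>> jog_arm([
  {"dx": 0, "dy": 0, "dz": 0, "rx": 0, "ry": 0, "rz": 0.12, "fingers": -1},
  {"dx": 0, "dy": 0, "dz": 0, "rx": 0, "ry": 0, "rz": 0.16, "fingers": -1},
  {"dx": 0, "dy": 0, "dz": 0, "rx": 0, "ry": 0, "rz": 0.16, "fingers": -1},
  {"dx": 0, "dy": 0, "dz": 0, "rx": 0, "ry": 0, "rz": 0.16, "fingers": -1},
  {"dx": 0, "dy": 0, "dz": 0, "rx": 0, "ry": 0, "rz": 0.16, "fingers": -1},
  {"dx": 0, "dy": 0, "dz": 0, "rx": 0, "ry": 0, "rz": 0.16, "fingers": -1},
  {"dx": 0, "dy": 0, "dz": 0, "rx": 0, "ry": 0, "rz": 0.1, "fingers": -1},
  {"dx": 0, "dy": 0, "dz": 0, "rx": 0, "ry": 0, "rz": 0, "fingers": -1},
])

```text
time: 10.5
eef_pos: [0.5512, 0.0404, 0.0982]
ee_rot: [0.276, 0.961, -0.001, 0.002]
force: [-0.1, 0.1, 0.4]
opening: 0.0128
```

```bash
python3 -c "
from h import *
go([.551,.041,.098],57.3)
c=cap('wrist','w7')
crop('w7',220,420,120,270,4,'w7c')"
```

```text
t 10.50 p [0.5512 0.0404 0.0982] yaw_y 57.92 z [ 0.003 -0.003 -1.   ] j [ 0.075  0.394 -0.307  0.867 -0.004  0.635] F [-0.1  0.1  0.4] T [ 0.06  0.05 -0.06] op 0.0128
tool cm [0.05 0.04 0.02]
rotvec [-0.0012  0.0042  0.0108]
```

View pics/w7c.png

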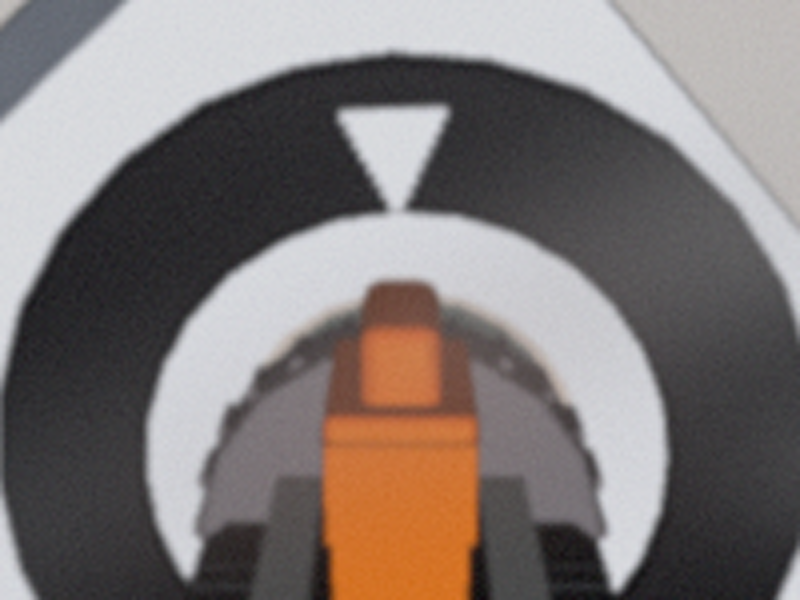

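The nose at (400,340) is in line with the mark's apex at (397,205) in the crop, to within about 1.5°. I'll release and lift.

>>> jog_arm([
  {"dx": 0, "dy": 0, "dz": 0, "rx": 0, "ry": 0, "rz": 0, "fingers": -0.4},
  {"dx": 0, "dy": 0, "dz": 0, "rx": 0, "ry": 0, "rz": 0, "fingers": -0.2},
  {"dx": 0, "dy": 0, "dz": 0, "rx": 0, "ry": 0, "rz": 0, "fingers": 0},
  {"dx": 0, "dy": 0, "dz": 0, "rx": 0, "ry": 0, "rz": 0, "fingers": 0},
  {"dx": 0, "dy": 0, "dz": 0, "rx": 0, "ry": 0, "rz": 0, "fingers": 0},
  {"dx": 0, "dy": 0, "dz": -1, "rx": 0, "ry": 0, "rz": 0, "fingers": 0},
  {"dx": 0, "dy": 0, "dz": -2, "rx": 0, "ry": 0, "rz": 0, "fingers": 0},
  {"dx": 0, "dy": 0, "dz": -3, "rx": 0, "ry": 0, "rz": 0, "fingers": 0},
])

```text
time: 11.55
eef_pos: [0.5488, 0.0403, 0.1582]
ee_rot: [0.275, 0.962, -0.002, -0.001]
force: [0.4, -0.9, -0.5]
opening: 0.0428
```

>>> jog_arm([
  {"dx": 0, "dy": 0, "dz": -3, "rx": 0, "ry": 0, "rz": 0, "fingers": 0},
  {"dx": 0, "dy": 0, "dz": -2, "rx": 0, "ry": 0, "rz": 0, "fingers": -0.5},
  {"dx": 0, "dy": 0, "dz": 0, "rx": 0, "ry": 0, "rz": 0, "fingers": -1},
  {"dx": 0, "dy": 0, "dz": 0, "rx": 0, "ry": 0, "rz": 0, "fingers": -1},
  {"dx": 0, "dy": 0, "dz": 0, "rx": 0, "ry": 0, "rz": 0, "fingers": -1},
  {"dx": 0, "dy": 0, "dz": 0, "rx": 0, "ry": 0, "rz": 0, "fingers": -1},
  {"dx": 0, "dy": 0, "dz": 0, "rx": 0, "ry": 0, "rz": 0, "fingers": -1},
  {"dx": 0, "dy": 0, "dz": 0, "rx": 0, "ry": 0, "rz": 0, "fingers": -1},
])

```text
time: 12.55
eef_pos: [0.549, 0.0405, 0.2112]
ee_rot: [0.274, 0.962, -0.002, -0.0]
force: [0.1, -0.4, -0.3]
opening: -0.0
```

```bash
python3 -c "
from h import *
go([.544,-.096,.21])
c=cap('wrist','w8')"
```

```text
t 12.55 p [0.549  0.0405 0.2112] yaw_y 58.14 z [-0.001 -0.004 -1.   ] j [ 0.076  0.314 -0.115  1.144 -0.004  0.632] F [ 0.1 -0.4 -0.3] T [0.   0.03 0.  ] op -0.0000
tool cm [ -6.78 -11.86   0.18]
rotvec [-0.0041  0.001   0.    ]
```

View pics/w8.png

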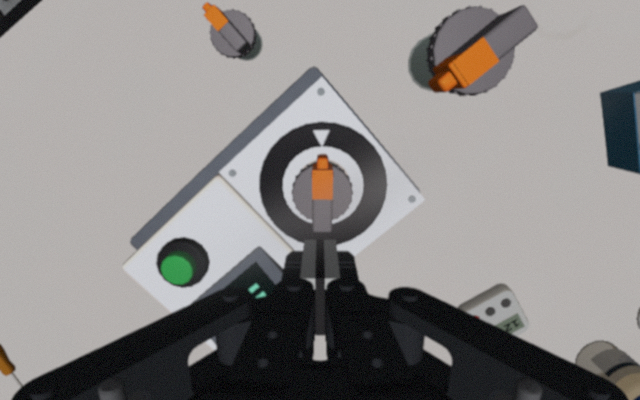

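>>> jog_arm([
  {"dx": -0.97, "dy": -1.7, "dz": 0, "rx": 0, "ry": 0, "rz": 0, "fingers": -1},
  {"dx": -0.97, "dy": -1.7, "dz": 0, "rx": 0, "ry": 0, "rz": 0, "fingers": -1},
  {"dx": -0.97, "dy": -1.7, "dz": 0, "rx": 0, "ry": 0, "rz": 0, "fingers": -1},
  {"dx": -0.97, "dy": -1.7, "dz": 0, "rx": 0, "ry": 0, "rz": 0, "fingers": -1},
  {"dx": -0.97, "dy": -1.7, "dz": 0, "rx": 0, "ry": 0, "rz": 0, "fingers": -1},
  {"dx": -0.97, "dy": -1.7, "dz": 0, "rx": 0, "ry": 0, "rz": 0, "fingers": -1},
  {"dx": -0.96, "dy": -1.66, "dz": 0, "rx": 0, "ry": 0, "rz": 0, "fingers": -1},
  {"dx": 0, "dy": 0, "dz": 0, "rx": 0, "ry": 0, "rz": 0, "fingers": -1},
])

```text
time: 13.6
eef_pos: [0.5422, -0.1099, 0.2124]
ee_rot: [0.278, 0.961, -0.003, 0.001]
force: [0.0, 0.5, 0.7]
opening: -0.0
```

```bash
python3 -c "
from h import *
go([.544,-.096,.11])
c=cap('wrist','w9')"
```

```text
t 13.60 p [ 0.5422 -0.1099  0.2124] yaw_y 57.76 z [-0.001 -0.007 -1.   ] j [-0.196  0.316 -0.108  1.146 -0.006  0.367] F [0.  0.5 0.7] T [0.05 0.02 0.01] op -0.0000
tool cm [ 0.62  1.33 10.23]
rotvec [-0.0058  0.003   0.    ]
```

View pics/w9.png

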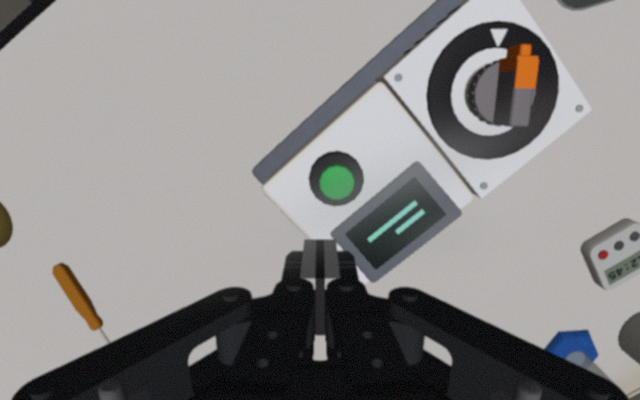

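```bash
python3 -c "
from h import *
c=load('w9')
for z in (.084,.088,.092): print(z,atz(c,337.5,182.5,z))
crop('w9',290,390,140,220,5,'w9c')"
```

```text
0.084 [ 0.54590913 -0.09556309  0.084     ]
0.088 [ 0.5450023  -0.09521117  0.088     ]
0.092 [ 0.54409546 -0.09485925  0.092     ]
```

View pics/w9c.png

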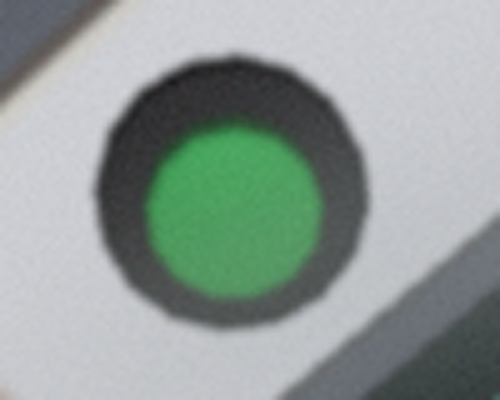

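>>> jog_arm([
  {"dx": 0.3, "dy": 0.65, "dz": 0, "rx": -0.005, "ry": 0.003, "rz": 0, "fingers": -1},
  {"dx": 0.3, "dy": 0.65, "dz": 1.7, "rx": 0, "ry": 0, "rz": 0, "fingers": -1},
  {"dx": 0, "dy": 0, "dz": 1.7, "rx": 0, "ry": 0, "rz": 0, "fingers": -1},
  {"dx": 0, "dy": 0, "dz": 1.7, "rx": 0, "ry": 0, "rz": 0, "fingers": -1},
  {"dx": 0, "dy": 0, "dz": 1.7, "rx": 0, "ry": 0, "rz": 0, "fingers": -1},
  {"dx": 0, "dy": 0, "dz": 1.7, "rx": 0, "ry": 0, "rz": 0, "fingers": -1},
  {"dx": 0, "dy": 0, "dz": 1.5, "rx": 0, "ry": 0, "rz": 0, "fingers": -1},
  {"dx": 0, "dy": 0, "dz": 0, "rx": 0, "ry": 0, "rz": 0, "fingers": -1},
])

```text
time: 14.65
eef_pos: [0.545, -0.0867, 0.1102]
ee_rot: [0.273, 0.962, 0.002, 0.0]
force: [-0.3, 0.3, -0.1]
opening: 0.0002
```

```bash
python3 -c "
from h import *
go([.5445,-.0955,.088])
c=cap('wrist','w10');c=cap('side','s10');crop('s10',270,400,150,300,4,'s10c')"
```

```text
t 14.65 p [ 0.545  -0.0867  0.1102] yaw_y 58.3 z [ 0.001  0.004 -1.   ] j [-0.16   0.383 -0.289  0.898  0.004  0.393] F [-0.3  0.3 -0.1] T [ 0.05  0.03 -0.01] op 0.0002
tool cm [-0.42 -0.78  2.21]
rotvec [ 0.0041 -0.0009  0.    ]
```

View pics/w10.png

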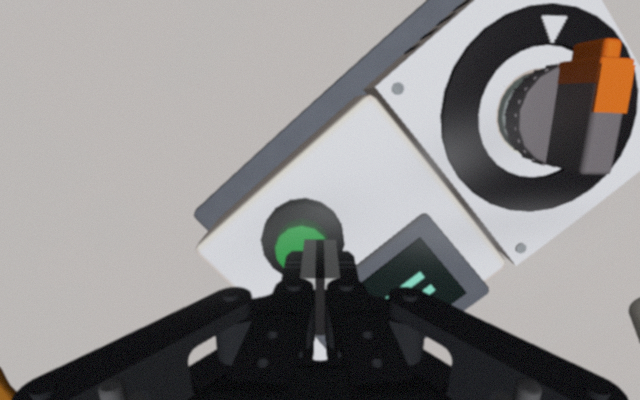

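View pics/s10c.png

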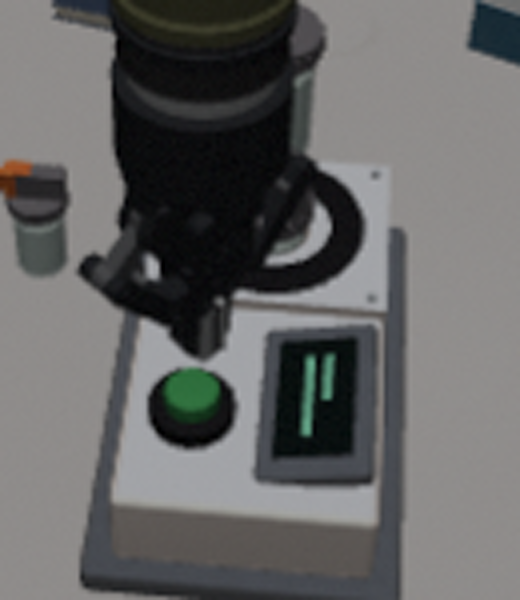

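>>> jog_arm([
  {"dx": -0.2, "dy": -0.4, "dz": 0, "rx": 0.004, "ry": 0, "rz": 0, "fingers": -1},
  {"dx": -0.2, "dy": -0.35, "dz": 0, "rx": 0, "ry": 0, "rz": 0, "fingers": -1},
  {"dx": 0, "dy": 0, "dz": 0, "rx": 0, "ry": 0, "rz": 0, "fingers": -1},
  {"dx": 0, "dy": 0, "dz": 0.6, "rx": 0, "ry": 0, "rz": 0, "fingers": -1},
  {"dx": 0, "dy": 0, "dz": 0.6, "rx": 0, "ry": 0, "rz": 0, "fingers": -1},
  {"dx": 0, "dy": 0, "dz": 0.4, "rx": 0, "ry": 0, "rz": 0, "fingers": -1},
  {"dx": 0, "dy": 0, "dz": 0, "rx": 0, "ry": 0, "rz": 0, "fingers": -1},
  {"dx": 0, "dy": 0, "dz": 0, "rx": 0, "ry": 0, "rz": 0, "fingers": -1},
])

```text
time: 15.75
eef_pos: [0.5469, -0.0967, 0.096]
ee_rot: [0.274, 0.962, 0.0, 0.002]
force: [-0.3, -0.5, 0.2]
opening: 0.0002
```

```bash
python3 -c "
from h import *
go([.5445,-.0955,.088])
c=cap('side','s11');crop('s11',270,400,150,300,4,'s11c')"
```

```text
t 15.75 p [ 0.5469 -0.0967  0.096 ] yaw_y 58.25 z [ 0.005 -0.001 -1.   ] j [-0.175  0.398 -0.306  0.862  0.     0.379] F [-0.3 -0.5  0.2] T [ 0.03 -0.01 -0.01] op 0.0002
tool cm [ 0.27 -0.03  0.8 ]
rotvec [ 0.002   0.0045 -0.    ]
```

View pics/s11c.png

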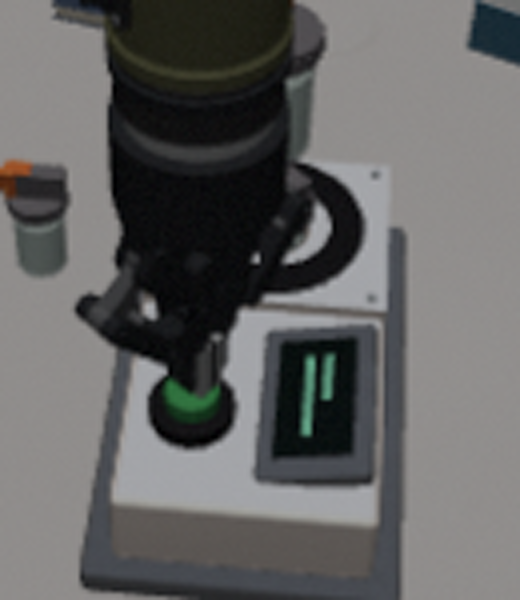

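>>> jog_arm([
  {"dx": 0.2, "dy": 0, "dz": 0.2, "rx": 0, "ry": 0.004, "rz": 0, "fingers": -1},
  {"dx": 0, "dy": 0, "dz": 0.2, "rx": 0, "ry": 0, "rz": 0, "fingers": -1},
  {"dx": 0, "dy": 0, "dz": 0.2, "rx": 0, "ry": 0, "rz": 0, "fingers": -1},
  {"dx": 0, "dy": 0, "dz": 0.2, "rx": 0, "ry": 0, "rz": 0, "fingers": -1},
  {"dx": 0, "dy": 0, "dz": 0.2, "rx": 0, "ry": 0, "rz": 0, "fingers": -1},
  {"dx": 0, "dy": 0, "dz": 0, "rx": 0, "ry": 0, "rz": 0, "fingers": -1},
  {"dx": 0, "dy": 0, "dz": 0, "rx": 0, "ry": 0, "rz": 0, "fingers": -1},
  {"dx": 0, "dy": 0, "dz": 0, "rx": 0, "ry": 0, "rz": 0, "fingers": -1},
])

```text
time: 16.8
eef_pos: [0.5455, -0.0956, 0.0867]
ee_rot: [0.273, 0.962, 0.001, 0.001]
force: [-1.2, 0.1, 3.4]
opening: -0.0002
```

```bash
python3 -c "
from h import *
go([.5445,-.0955,.080])"
```

```text
t 16.80 p [ 0.5455 -0.0956  0.0867] yaw_y 58.26 z [ 0.003  0.001 -1.   ] j [-0.174  0.406 -0.321  0.841  0.002  0.38 ] F [-1.2  0.1  3.4] T [0.02 0.22 0.01] op -0.0002
tool cm [ 0.09 -0.05  0.67]
rotvec [ 0.0025  0.0017 -0.    ]
```

>>> jog_arm([
  {"dx": 0, "dy": 0, "dz": 0.2, "rx": 0, "ry": 0, "rz": 0, "fingers": -1},
  {"dx": 0, "dy": 0, "dz": 0.2, "rx": 0, "ry": 0, "rz": 0, "fingers": -1},
  {"dx": 0, "dy": 0, "dz": 0.2, "rx": 0, "ry": 0, "rz": 0, "fingers": -1},
  {"dx": 0, "dy": 0, "dz": 0, "rx": 0, "ry": 0, "rz": 0, "fingers": -1},
  {"dx": 0, "dy": 0, "dz": 0, "rx": 0, "ry": 0, "rz": 0, "fingers": -1},
  {"dx": 0, "dy": 0, "dz": 0, "rx": 0, "ry": 0, "rz": 0, "fingers": -1},
  {"dx": 0, "dy": 0, "dz": 0, "rx": 0, "ry": 0, "rz": 0, "fingers": -1},
  {"dx": 0, "dy": 0, "dz": 0, "rx": 0, "ry": 0, "rz": 0, "fingers": -1},
])

```text
time: 17.8
eef_pos: [0.5455, -0.0956, 0.0852]
ee_rot: [0.274, 0.962, 0.001, 0.002]
force: [-1.3, -0.4, 4.0]
opening: -0.0001
```

```bash
python3 -c "
from h import *
pose()"
```

```text
t 17.80 p [ 0.5455 -0.0956  0.0852] yaw_y 58.25 z [ 0.005  0.001 -1.   ] j [-0.175  0.406 -0.326  0.834  0.002  0.38 ] F [-1.3 -0.4  4. ] T [-0.02  0.25  0.  ] op -0.0001
```

>>> jog_arm([
  {"dx": 0, "dy": 0, "dz": 0.3, "rx": 0, "ry": 0, "rz": 0, "fingers": -1},
  {"dx": 0, "dy": 0, "dz": 0.3, "rx": 0, "ry": 0, "rz": 0, "fingers": -1},
  {"dx": 0, "dy": 0, "dz": 0.3, "rx": 0, "ry": 0, "rz": 0, "fingers": -1},
  {"dx": 0, "dy": 0, "dz": 0.3, "rx": 0, "ry": 0, "rz": 0, "fingers": -1},
  {"dx": 0, "dy": 0, "dz": 0.3, "rx": 0, "ry": 0, "rz": 0, "fingers": -1},
  {"dx": 0, "dy": 0, "dz": 0.3, "rx": 0, "ry": 0, "rz": 0, "fingers": -1},
  {"dx": 0, "dy": 0, "dz": 0.3, "rx": 0, "ry": 0, "rz": 0, "fingers": -1},
  {"dx": 0, "dy": 0, "dz": 0.3, "rx": 0, "ry": 0, "rz": 0, "fingers": -1},
])

```text
time: 18.8
eef_pos: [0.5457, -0.0956, 0.0846]
ee_rot: [0.274, 0.962, 0.002, 0.008]
force: [-9.0, 1.9, 24.3]
opening: 0.0001
```

```bash
python3 -c "
from h import *
pose()
c=cap('side','s12');crop('s12',270,400,150,300,4,'s12c')"
```

```text
t 18.80 p [ 0.5457 -0.0956  0.0846] yaw_y 58.25 z [ 0.017 -0.001 -1.   ] j [-0.174  0.399 -0.34   0.815  0.002  0.38 ] F [-9.   1.9 24.3] T [ 0.31  1.71 -0.03] op 0.0001
```

View pics/s12c.png

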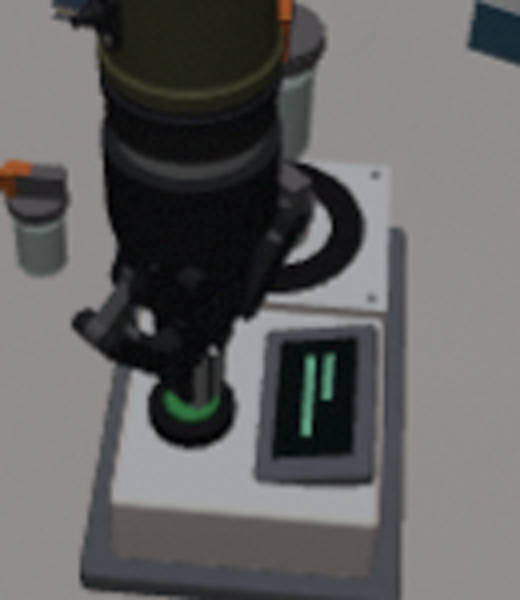

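The force rose to 24 N with no more travel (tip at 84.6 mm), so the button is on its stop. I'll let it up now.

>>> jog_arm([
  {"dx": 0, "dy": 0, "dz": -0.4, "rx": 0, "ry": 0, "rz": 0, "fingers": -1},
  {"dx": 0, "dy": 0, "dz": -0.8, "rx": 0, "ry": 0.01, "rz": 0, "fingers": -1},
  {"dx": 0, "dy": 0, "dz": -2, "rx": 0, "ry": 0, "rz": 0, "fingers": -1},
  {"dx": 0, "dy": 0, "dz": -3, "rx": 0, "ry": 0, "rz": 0, "fingers": -1},
  {"dx": 0, "dy": 0, "dz": -3, "rx": 0, "ry": 0, "rz": 0, "fingers": -1},
  {"dx": 0, "dy": 0, "dz": -3, "rx": 0, "ry": 0, "rz": 0, "fingers": -1},
  {"dx": 0, "dy": 0, "dz": -1, "rx": 0, "ry": 0, "rz": 0, "fingers": -1},
  {"dx": 0, "dy": 0, "dz": 0, "rx": 0, "ry": 0, "rz": 0, "fingers": -1},
])

```text
time: 19.85
eef_pos: [0.5448, -0.0964, 0.2174]
ee_rot: [0.274, 0.962, 0.003, 0.001]
force: [0.7, 0.4, -0.7]
opening: 0.0002
```

>>> jog_arm([
  {"dx": -2, "dy": -3, "dz": 0, "rx": 0, "ry": 0, "rz": 0, "fingers": -1},
  {"dx": -2, "dy": -3, "dz": 0, "rx": 0, "ry": 0, "rz": 0, "fingers": -1},
  {"dx": -2, "dy": -3, "dz": 0, "rx": 0, "ry": 0, "rz": 0, "fingers": -1},
  {"dx": -2, "dy": -3, "dz": 0, "rx": 0, "ry": 0, "rz": 0, "fingers": -1},
  {"dx": -1, "dy": -2, "dz": 0, "rx": 0, "ry": 0, "rz": 0, "fingers": -1},
  {"dx": 0, "dy": 0, "dz": 0, "rx": 0, "ry": 0, "rz": 0, "fingers": -1},
  {"dx": 0, "dy": 0, "dz": 0, "rx": 0, "ry": 0, "rz": 0, "fingers": -1},
  {"dx": 0, "dy": 0, "dz": 0, "rx": 0, "ry": 0, "rz": 0, "fingers": -1},
])

```text
time: 20.85
eef_pos: [0.5437, -0.263, 0.2049]
ee_rot: [0.272, 0.962, 0.005, -0.008]
force: [-0.8, -0.1, -0.2]
opening: 0.0002
```

```bash
python3 -c "
from h import *
pose()
c=cap('side','s13');crop('s13',270,400,150,300,4,'s13c')
c=cap('top','t13');crop('t13',270,420,135,240,5,'t13c')"
```

```text
t 20.85 p [ 0.5437 -0.263   0.2049] yaw_y 58.47 z [-0.013  0.015 -1.   ] j [-0.455  0.421  0.033  1.201  0.008  0.096] F [-0.8 -0.1 -0.2] T [ 0.01  0.04 -0.  ] op 0.0002
```

View pics/s13c.png

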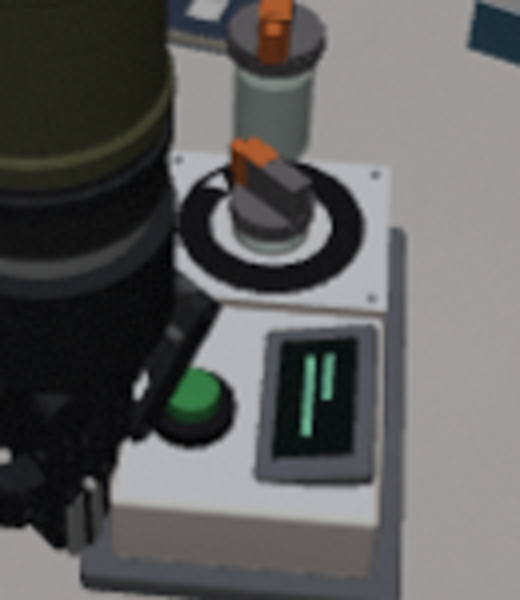

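View pics/t13c.png

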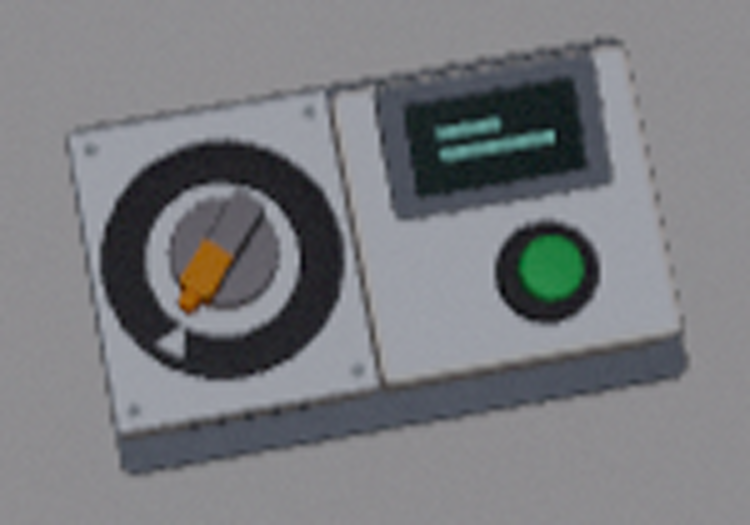

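```bash
python3 - <<'E'
from h import *
c=load('t13')
P=lambda x,y,z:atz(c,270+x/5,135+y/5,z)
n=P(188,305,.107);m=P(173,344,.075);f=P(250,198,.117);a=P(191,287,.117)
an=lambda v:np.degrees(np.arctan2(v[1],v[0]))
r=P(222,260,.075)
print(np.linalg.norm((n-m)[:2]),an(n-f),an(a-f),an(m-r))
w=load('w8'); print([np.round(atz(w,u,v,z),4) for u,v,z in [(322,157,.11),(321.5,231,.117),(321,138,.075),(323,184,.075)]])
q=[atz(w,u,v,z) for u,v,z in [(322.5,171,.117),(321.5,231,.117),(321,138,.075),(323,184,.075)]]
print('wrist bar',an(q[0]-q[1]),'mark',an(q[2]-q[3]))
arm.hand_in()
E
```

```text
0.014212358080397964 148.7419250515023 146.36346538622732 149.59621763000126
[array([0.5253, 0.0577, 0.11  ]), array([0.569 , 0.0303, 0.117 ]), array([0.5171, 0.0619, 0.075 ]), array([0.5492, 0.044 , 0.075 ])]
wrist bar 147.36087761203473 mark 150.73422765136155
the job is handed in; nothing more can be done
```

The sample cell in the well now points at the white mark and the meter's button has been pressed. I handed the job in at about 21 s of the 61 s allowed; no verdict is reported.

- **Turning the cell:** I gripped the bar of the middle-sized cell, the one in the well, and turned it about 102° clockwise seen from above. I then let go and lifted clear. Forces stayed below about 1.5 N during the turn.
- **Pressing the button:** I pressed with the fingers shut until it met its stop, with the force rising to 24 N and no more travel. Then I let it up and moved the arm away.
- **Nose direction:** The last top view gave the bar at 146–149° against the mark at about 150°. The wrist view after release gave 147° against 151°. The nose tip is about 14 mm from the mark (limit 20 mm). The two views disagree by only a few degrees, inside the 10° allowed.
- **Cell seating:** The cell looks upright and home in the last side and top pictures. I judged this by eye and never lifted it; I did not measure its height.
- **Button and arm:** The button looks fully up again in both views, and the force on the tool was back to noise level. I did not read the button's travel directly.

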